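Load a specimen carrier under the scanner's spring flap

ROBOT

A 6-joint arm with a two-finger parallel gripper is mounted at the origin on the work surface. World frame = base frame: x ahead of the robot, y to its left, z up, the work surface at z = 0. Lengths are in m, angles in rad, forces in N, time in s.
With the tool pointing down it reaches from about 0.35 to 0.975 m from the base axis. Payload 17.4 kg.
Tool frame: the origin (TCP) lies at the very end of the fingers, on their centre line; the grasp point (between the pads) lies 19 mm behind it; z points along the fingers, y is the line along which they close (so a half turn about z gives the same grasp; the last joint's range is limited). The gripper opens to 85 mm and grips with 20 to 120 N. Pads are 22 mm wide; open, the fingers measure 114 mm over their backs; the gripper's body (76 mm by 85 mm) begins 54 mm behind the grasp point. The pads swing forward as they close: fully open they stand 13 mm farther back than shut.
Start: joints at [-1.253, 0.116, 1.442, -0, 1.584, -0.038], TCP at [0.235, -0.633, 0.231] pointing down, gripper open.
Joint ranges: [-2.83, 2.83], [-0.83, 2.19], [0.07, 2.5], [-1.14, 4.28], [0.01, 3], [-2.97, 2.97]. Speed limits (rad/s): [1.89, 1.89, 2.22, 3.14, 3.14, 3.14].

INTERFACE

Orientations are given as a unit quaternion [w, x, y, z].
In Python, from plant import * gives the robot as it stands.
- The arm moves only by the shell command python3 -m inch 'ROWS'. ROWS is JSON, a list that holds one entry, the list of rows, each a list of 7 numbers: the gripper's target within -1 to 1 (fully open at 1, half-way at 0, shut at -1), then the shift along the tool's x, y, z in m, then the turn, a rotation vector about the tool's x, y, z in degrees. In form: [[[jaw, dx, dy, dz, ax, ay, az], ...]]. A call has 1 to 5 rows; each row is the pose to reach, as a shift and turn from the pose commanded when the call began, along the tool's axes at that moment; what a row does not reach only later rows make up. A row lasts 1/8 s, in which the tool goes at most 62.5 mm and 10.7 degrees, less where a joint would pass 70% of its speed; a pose out of reach is approached as far as the arm can. A call with a gripper value outside its range is refused whole. The fingers move at their own pace and stop on an object; the grip force is fixed at half the most. Time passes only in rows, so rows that repeat a pose let the fingers close. It gives the time, the measured TCP pose, the force, the opening and the grip force at its end, in the units of the state.
- sense(): the state, without advancing time (a new reading comes with each control period).
- camera(name): name is "scene" or "top"; returns the picture (384x512x3 uint8, blue, green, red); there is no depth.
- camera_params(name): a dict with "mtx" (3x3 intrinsics, pixels), "rvec" (rotation vector, rad) and "tvec" (3), from world to camera coordinates, as OpenCV has them. Camera axes: x right, y down, z forward; pixel columns grow to the right and rows downward; lengths in m; the calibration is good to about 2 mm. A picture is of the moment at which its call begins. camera_params takes no time and is no camera call.
- hand_in(): hands the job in; it is judged then, once.
Trained networks look in the newest picture that a camera, given by its name, has taken for a name from the list of things; names that differ only in an ending like _2 or _b are one class to them, and where a whole thing is asked for, a point or a joint stands for the part that bears it (a point fixed in the world has none). Each returns a list of dicts, best first, with "p" (0 to 1); they miss things now and then, are a little off and sometimes report something else, mostly with a low value. They report only what shows in the picture. A call takes as long as a camera call. They do not tell look-alikes from the thing itself.
- boxes_of(camera, query): "bbox" ([centre column, centre row, width, height] in pixels, round what is visible of it).
- masks_of(camera, query): "pixels" (384x512 bool, what is visible of it) and "bbox" ([centre column, centre row, width, height] in pixels, round what is visible of it).
The state is a dict: "time_s": time; "joints": joint angles; "qvel": joint speeds; "joint_efforts": joint torques, N m; "eef_pos": TCP position; "tool_rot": TCP orientation; "contact_force": force on the tool from outside, world axes, zero at the start; "torque": the same for the moment, N m; "finger_gap": finger opening in m; "gripper_force": force on a finger pad.
Only numpy, scipy, OpenCV 4.12 (cv2) and the standard library are available. Lean on these libraries where they do the work, as an engineer would, in place of code of your own. Each camera call takes 0.05 s, during which the arm holds its last target. There are 200 camera calls.

TASK

Press the scanner's blue thumb bar down with one fingertip to hold the spring-closed orange flap open while the other fingertip pushes the aluminium carrier, by its yellow upright wall, along the channel under the flap until it is fully home against the white housing. Keep the flap off the carrier until it is home, then let the bar go so that the flap closes onto it, and move clear. Only push: do not lift or tip the carrier, and leave the other things alone.

Things in the scene. Friction and masses are not known exactly. Their poses are not given: they have to be found in the camera images.
- stage: Fixed dark steel loading stage, 12 mm thick (top = deck), x -190 to +62, y -93 to +119 mm. Origin on the table below the flap's lip, mid channel; x along the channel towards the white housing (pushing direction), y left to the blue bar. Aluminium rails 12 mm high above the deck, inner faces y = -32 and +32, along the whole plate. Its place and yaw vary.
- stage_stop (a point): Point (62, 0, 12) mm of the stage, on the face of the white housing (90 mm high, x +62 to +207 of the stage), at deck height, mid channel: the middle of the carrier's front edge comes here when fully home.
- flap (a joint): Spring flap angle, rad: 0 closed, grows opening, ends at 0.62. Hinge along stage x at y = +50, z = 28 mm: pressing the blue bar (left of it) down swings the orange cover (right of it) up. Springs shut when let go; a press mid-bar takes about 2 N to start, 5 N at 0.55. From 0.3 up the carrier passes freely; below 0.25 the lip may catch it. Closed on a loaded carrier it reads about 0.14.
- bar_mid (a point): Point on the upper face of the blue thumb bar, 75 mm back (-x) from the lip, 36 mm out from the hinge line along the plate. The bar: 180 mm long (stage x -165 to +15), 4 thick, from the hinge line to 60 mm left of it. Flap closed: it slopes up to the left by 0.55 rad (outer edge 61 mm above the table). Flap at 0.55: level, top 30 mm above the table. A fingertip can slide along it in x while holding it down.
- lip (a point): Middle of the lower front edge of the lip of the orange cover. The cover: plate 58 mm long (stage x 0 to +58) reaching 82 mm right of the hinge line, underside 34 mm above the table when closed. The lip (stage x 0 to 4, y -27 to -4 mm) hangs from its front edge to 2.5 mm above the deck when closed and bars the channel; it swings up with the flap.
- carrier: Loose carrier, about 0.2 kg, on the deck between the rails (3 mm play each side) before the flap: aluminium plate 92 x 58 x 10 mm, yellow upright wall at its rear end (44 mm wide, 6 thick, top 40 mm above the underside), black round mount 28 mm wide, top 14 mm above the underside, 16 mm ahead of the middle. Origin: centre of its underside, x to its front, z up.
- carrier_front (a point): Middle of the carrier's lower front edge, 46 mm ahead of its origin.
- carrier_wall (a point): Middle of the rear, pushed face of the carrier, 46 mm behind its origin, 25 mm above its underside. When home it is 30 mm short of the lip (stage x = -30 mm).
- puck: Bystander: loose black specimen mount, 30 mm wide, 20 mm high, standing on the stage's deck outside the right rail. Origin under its centre.
- alcohol: Bystander: amber bottle 60 mm wide, 150 mm high, origin under its centre.
- dish: Bystander: white dish 90 mm wide, 16 mm high, origin under its centre.
- driver: Bystander: red screwdriver lying on the table.
- jar: Bystander: white jar 56 mm wide, 60 mm high, origin under its centre.
- objective: Bystander: dark steel microscope objective 34 mm wide, 50 mm high, origin under its centre.
Mind the look-alikes: they are no part of the job. What is shaped like the carrier but pink or turquoise is not meant.

How it is judged:
On the way, in this order (a step that is already met when the one before it is completed fails the run):
1. the flap is held open by the fingers on the blue bar while the carrier is still before the lip (value of joint flap above 0.25 rad and contact force between the fingers and flap above 0.3 N and x of carrier_front in the frame of stage below 0 m), for 0.2 s.
2. the carrier is pushed home while the flap is still held open (x of carrier_front in the frame of stage above 0.057 m and y of carrier_front in the frame of stage between -0.006 and 0.006 m and angle between the x axis of carrier and the x axis of stage, either way round below 0.1 rad and height (world z) of carrier below 0.016 m and value of joint flap above 0.22 rad), for 0.1 s.
At the end, for the whole second after the job is handed in: The carrier lies flat between the rails with its front edge within 5 mm of the housing, at rest, and the flap is closed down onto it (flap angle 0.08 to 0.2 rad, pressing on the carrier) (x of carrier_front in the frame of stage above 0.057 m and y of carrier_front in the frame of stage between -0.006 and 0.006 m and angle between the x axis of carrier and the x axis of stage, either way round below 0.1 rad and height (world z) of carrier below 0.016 m and value of joint flap between 0.08 and 0.2 rad and angle between carrier's own z axis and vertical below 0.05 rad and linear speed of carrier below 0.01 m/s and contact force between flap and carrier above 0.2 N); the robot touches nothing.
It fails at once if the carrier is lifted (8 mm) or tipped (0.2 rad) (height (world z) of carrier above 0.02 m or angle between carrier's own z axis and vertical above 0.2 rad).
It fails at once if the flap touches the carrier before it is home (more than 8 mm short of the stop) (contact force between flap and carrier above 0.5 N and x of carrier_front in the frame of stage below 0.054 m).
It fails at once if a bystander is moved by more than 15 mm (distance of any of puck, alcohol, dish, driver, jar, objective from where it was at the start of the episode above 0.015 m).
It also fails if it takes over 38 s, if anything falls off the work surface, if the arm or the gripper's body presses on something with over 40 N, if the wrist force passes 120 N, or if a joint passes its speed limit or range.

## Working session

There is one attempt and no reset: what is moved stays moved. The work goes in short steps, Python scripts to look and compute and a shell command to move; the robot and the scene stay as the last step left them, time stands still between calls to the robot, and variables do not carry over. Pictures are saved under pics/ and viewed, at most 10 in all, crops included, and the job is handed in when it is done.

```bash
mkdir -p pics; ls; python3 - <<'E'
from plant import *
import cv2,numpy as np
s=sense();print({k:np.round(v,3).tolist() for k,v in s.items()})
for c in("scene","top"):
    im=camera(c);cv2.imwrite(f"pics/{c}0.png",im)
    p=camera_params(c);R=cv2.Rodrigues(np.array(p["rvec"]))[0];print(c,np.round(-R.T@np.array(p["tvec"]).ravel(),3),np.round(R[2],2),np.round(p["mtx"],1).tolist())
    for q in("carrier","stage","bar_mid","lip"):
        print(q,[(round(d["p"],2),np.round(d["bbox"]).tolist()) for d in boxes_of(c,q)][:4])
E
```

```text
pics
{'time_s': 0.0, 'joints': [-1.253, 0.116, 1.442, -0.0, 1.584, -0.038], 'qvel': [0.001, -0.0, -0.001, -0.001, 0.001, 0.001], 'joint_efforts': [-0.004, -73.199, -63.249, -0.0, 0.006, 0.0], 'eef_pos': [0.235, -0.633, 0.231], 'tool_rot': [-0.001, 0.984, 0.177, -0.0], 'contact_force': [0.278, -0.119, 0.193], 'torque': [0.01, -0.022, -0.044], 'gripper_force': 0.0, 'finger_gap': 0.086}
scene [1.196 0.063 0.824] [-0.68 -0.08 -0.73] [[415.3, 0.0, 248.1], [0.0, 415.3, 187.0], [0.0, 0.0, 1.0]]
carrier [(0.72, [272.0, 213.0, 34.0, 44.0]), (0.67, [188.0, 202.0, 31.0, 33.0]), (0.57, [341.0, 156.0, 23.0, 23.0]), (0.4, [410.0, 265.0, 17.0, 18.0])]
stage [(0.62, [257.0, 261.0, 132.0, 158.0])]
bar_mid [(0.87, [280.0, 224.0, 73.0, 64.0])]
lip [(0.55, [281.0, 223.0, 78.0, 68.0])]
top [ 0.395 -0.008  1.438] [ 0.08  0.   -1.  ] [[430.8, 0.0, 257.6], [0.0, 430.8, 192.0], [0.0, 0.0, 1.0]]
carrier [(0.97, [310.0, 196.0, 28.0, 28.0]), (0.87, [187.0, 259.0, 23.0, 29.0]), (0.86, [241.0, 186.0, 22.0, 22.0])]
stage [(0.67, [245.0, 153.0, 95.0, 135.0])]
bar_mid [(0.6, [234.0, 168.0, 54.0, 67.0])]
lip [(0.89, [234.0, 170.0, 48.0, 62.0])]
```

```bash
python3 - <<'E'
import cv2,numpy as np
a=cv2.imread("pics/scene0.png");b=cv2.imread("pics/top0.png")
cv2.imwrite("pics/c1.png",cv2.resize(a[110:350,140:440],(800,600)[:2] if 0 else (750,600),interpolation=cv2.INTER_CUBIC))
cv2.imwrite("pics/c2.png",cv2.resize(b[70:290,150:380],None,fx=2.7,fy=2.7,interpolation=cv2.INTER_CUBIC))
E
```

```text
(no output)
```

View pics/c1.png

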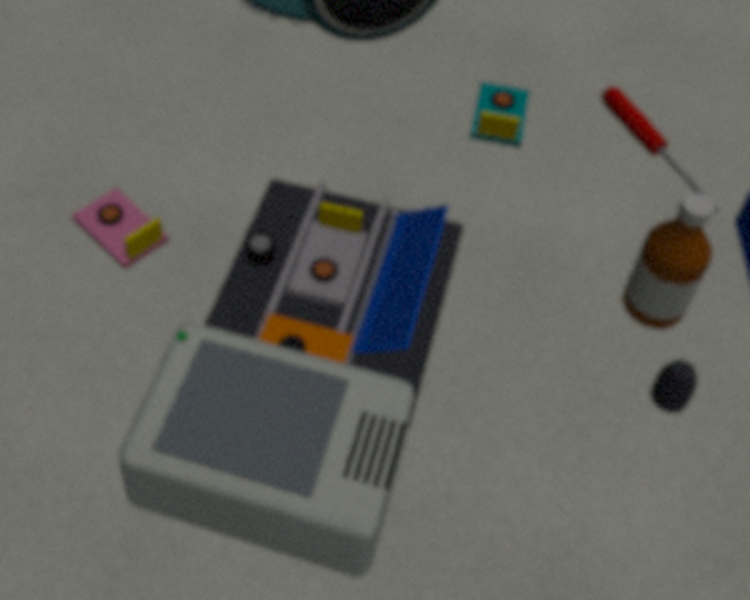

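View pics/c2.png

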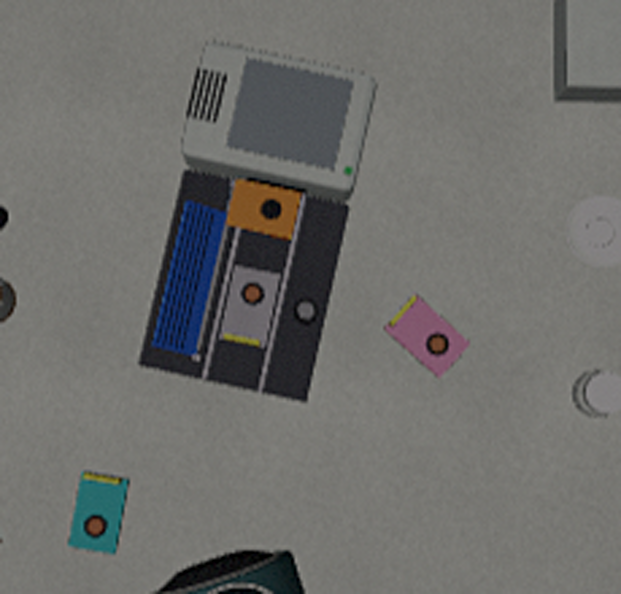

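The carrier candidates in the top image are: aluminium on the stage at (241,186), turquoise at (187,259) and pink at (310,196). I choose the aluminium one between the rails. The blue bar is around (220,173), and the housing is at the top of the image, towards +x. Next I fit the poses from pixel points.

```bash
cat > h.py <<'E'
from plant import *
import cv2,numpy as np
from scipy.optimize import least_squares
def proj(c,P):
    p=camera_params(c);return cv2.projectPoints(np.array(P,float).reshape(-1,3),np.array(p["rvec"]),np.array(p["tvec"]),np.array(p["mtx"]),None)[0].reshape(-1,2)
def S2W(q,P):
    P=np.array(P,float).reshape(-1,3);c,s=np.cos(q[2]),np.sin(q[2])
    return np.c_[q[0]+c*P[:,0]-s*P[:,1],q[1]+s*P[:,0]+c*P[:,1],P[:,2]]
E
python3 - <<'E'
from h import *
# top crop px -> image ; scene crop px
T=lambda u,v:((u+.5)/2.7-.5+150,(v+.5)/2.7-.5+70)
C=lambda u,v:((u+.5)/2.5-.5+140,(v+.5)/2.5-.5+110)
pt=[(-.19,.119,.012),(-.19,-.093,.012),(-.062*0+.0,-.027-.005,.034),(.015,.05+.06*np.cos(.55),.061),(-.165,.05+.06*np.cos(.55),.061)]
ut=[T(140,365),T(307,401),T(291,239),T(185,200),T(152,348)]
ps=[(-.19,.119,.012),(-.19,-.093,.012),(-.165,.05+.06*np.cos(.55),.061)]
us=[C(463,226),C(272,181),C(446,207)]
f=lambda q:np.r_[(proj("top",S2W(q,pt))-ut).ravel(),(proj("scene",S2W(q,ps))-us).ravel()]
r=least_squares(f,[.4,.05,-.2],loss="soft_l1");print(r.x,np.round(r.fun,1).tolist())
q=r.x
# carrier: centre (sx,sy) in stage; points: top-view front corners of plate(z=.022), wall top rear corners z .052
cp=lambda x,y:[(x+.046,y+.029,.022),(x+.046,y-.029,.022),(x-.046,y+.022,.052),(x-.046,y-.022,.052),(x+.016,y,.026)]
uc=[T(233,266),T(281,272),T(222,341),T(259,347),T(252,293)]
uc2=[C(288,292),C(338,304),C(365,207),C(320,203),C(324,269)]
g=lambda c:np.r_[(proj("top",S2W(q,cp(*c)))-uc).ravel(),(proj("scene",S2W(q,cp(*c)))[4]-uc2[4]).ravel()]
rc=least_squares(g,[-.1,0],loss="soft_l1");print(rc.x,np.round(rc.fun,1).tolist())
np.save("q.npy",q);np.save("c.npy",rc.x)
for c in("top","scene"):
    im=cv2.imread(f"pics/{c}0.png")
    k=4;o=(190,70) if c=="top" else (200,165)
    im=cv2.resize(im[o[1]:o[1]+150,o[0]:o[0]+140],None,fx=k,fy=k,interpolation=cv2.INTER_CUBIC);im=cv2.convertScaleAbs(im,alpha=1.6)
    def L(P,col):
        u=((proj(c,S2W(q,P))-o+.5)*k).astype(int);cv2.polylines(im,[u.reshape(-1,1,2)],True,col,1)
    L([(-.19,.119,.012),(-.19,-.093,.012),(.062,-.093,.012),(.062,.119,.012)],(0,255,0))
    for y in(-.032,.032):L([(-.19,y,.024),(.062,y,.024)],(0,255,255))
    co=np.cos(.55)*.06+.05
    L([(-.165,.05,.030),(.015,.05,.030),(.015,co,.061),(-.165,co,.061)],(255,255,0))
    L([(0,-.032,.037),(0,.05,.037),(.058,.05,.037),(.058,-.032,.037)],(0,0,255))
    x,y=rc.x;L([(x-.046,y-.029,.022),(x-.046,y+.029,.022),(x+.046,y+.029,.022),(x+.046,y-.029,.022)],(255,0,255))
    L([(x-.046,y+.022,.022),(x-.046,y+.022,.052),(x-.046,y-.022,.052),(x-.046,y-.022,.022)],(255,255,255))
    cv2.imwrite(f"pics/o_{c}.png",im)
i=np.hstack([cv2.imread("pics/o_top.png"),cv2.imread("pics/o_scene.png")]);cv2.imwrite("pics/o.png",cv2.resize(i,(800,429)))
E
```

```text
[ 0.62942357  0.0289843  -0.1988814 ] [-0.5, -0.1, 0.2, 0.0, 0.1, -0.5, 0.2, -0.5, 0.2, -1.1, 0.3, -0.9, -1.0, -1.0, 0.8, -0.7]
[-0.09290346  0.00040467] [0.5, -0.1, -0.1, 1.3, 0.1, -1.0, -0.2, -0.4, 0.1, 0.4, 0.2, -0.0]
```

View pics/o.png

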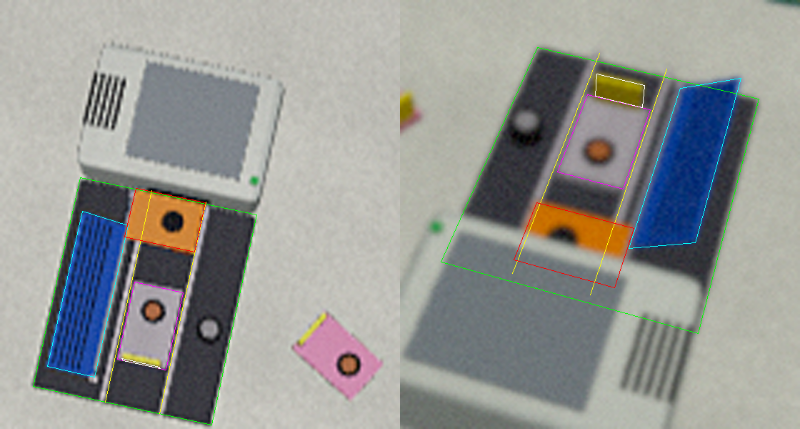

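The overlay matches in both views. The stage origin is (0.629, 0.029) with yaw -11.4°, and the carrier's rear face is at stage x = -139 mm. Next, the approach.

```bash
cat > go.py <<'E'
# usage: go.py sx sy z : remaining shift/turn in tool axes to put TCP at stage (sx,sy,z), tool x along stage x, pointing down
from h import *; import sys
from scipy.spatial.transform import Rotation as R
q=np.load("q.npy");s=sense();w,x,y,z=s["tool_rot"];r=R.from_quat([x,y,z,w])
t=S2W(q,[float(a) for a in sys.argv[1:4]])[0]
c,sn=np.cos(q[2]),np.sin(q[2]);d=R.from_matrix(np.array([[c,sn,0],[sn,-c,0],[0,0,-1]]))
p=np.array(s["eef_pos"]);v=p[:2]-q[:2];st=[c*v[0]+sn*v[1],-sn*v[0]+c*v[1],p[2]]
print("t",s["time_s"],"shift",np.round(r.inv().apply(t-p),4),"turn",np.round((r.inv()*d).as_rotvec(degrees=True),1),"stage pos",np.round(st,4),"F",np.round(s["contact_force"],1),"gap",round(float(s["finger_gap"]),4))
E
python3 go.py -.157 .045 .2
```

```text
t 0.5 shift [ 0.4904 -0.6039  0.0313] turn [-0.   0.  31.8] stage pos [-0.2558 -0.7266  0.2313] F [-0.  -0.4  0.2] gap 0.0856
```

```bash
for i in 1; do python3 -m inch '[[[0.7,0.49,-0.604,0.01,0,0,31.8],[0.7,0.49,-0.604,0.01,0,0,31.8],[0.7,0.49,-0.604,0.01,0,0,31.8],[0.7,0.49,-0.604,0.01,0,0,31.8],[0.7,0.49,-0.604,0.01,0,0,31.8]]]'; done; python3 go.py -.157 .045 .2
```

```text
time_s: 1.12
eef_pos: [0.3353, -0.3348, 0.2274]
tool_rot: [0.0, 0.995, -0.1, 0.0]
contact_force: [0.1, -0.5, 0.8]
finger_gap: 0.0726
gripper_force: 0.0
t 1.125 shift [ 0.059  -0.4598  0.0273] turn [ 0. -0. -0.] stage pos [-0.2164 -0.4147  0.2274] F [ 0.1 -0.5  0.8] gap 0.0726
```

```bash
python3 -m inch '[[[0.7,0.059,-0.45,0.02,0,0,0],[0.7,0.059,-0.45,0.02,0,0,0],[0.7,0.059,-0.45,0.02,0,0,0],[0.7,0.059,-0.45,0.02,0,0,0],[0.7,0.059,-0.45,0.02,0,0,0]]]'; python3 go.py -.157 .045 .2
```

```text
time_s: 1.75
eef_pos: [0.4364, -0.0393, 0.2139]
tool_rot: [0.0, 0.995, -0.099, 0.001]
contact_force: [1.1, -0.1, -0.1]
finger_gap: 0.0722
gripper_force: 0.0
t 1.75 shift [ 0.0187 -0.1501  0.0139] turn [ 0.  -0.1 -0. ] stage pos [-0.1758 -0.105   0.2139] F [ 1.1 -0.1 -0.1] gap 0.0722
```

```bash
python3 -m inch '[[[0.7,0.016,-0.13,0.04,0,0,0],[0.7,0.016,-0.13,0.06,0,0,0],[0.7,0.016,-0.13,0.09,0,0,0],[0.7,0.016,-0.13,0.09,0,0,0],[0.7,0.016,-0.13,0.09,0,0,0]]]'; python3 go.py -.157 .045 .07
```

```text
time_s: 2.38
eef_pos: [0.4779, 0.0824, 0.1251]
tool_rot: [-0.0, 0.995, -0.1, 0.001]
contact_force: [0.6, -0.6, 0.7]
finger_gap: 0.0727
gripper_force: 0.0
t 2.375 shift [ 0.002  -0.0225  0.0551] turn [-0.  -0.1 -0. ] stage pos [-0.1591  0.0225  0.1251] F [ 0.6 -0.6  0.7] gap 0.0727
```

```bash
python3 -m inch '[[[0.7,0.001,-0.022,0.02,0,0,0],[0.7,0.001,-0.022,0.05,0,0,0],[0.7,0.001,-0.022,0.05,0,0,0],[0.7,0.001,-0.022,0.05,0,0,0]]]'; python3 go.py -.157 .045 .075
python3 - <<'E'
from h import *
out=[]
for c,o in(("top",(190,110)),("scene",(210,160))):
    im=camera(c);out.append(cv2.convertScaleAbs(cv2.resize(im[o[1]:o[1]+110,o[0]:o[0]+100],None,fx=4,fy=4,interpolation=cv2.INTER_CUBIC),alpha=1.5))
cv2.imwrite("pics/a.png",np.hstack(out))
E
```

```text
time_s: 2.88
eef_pos: [0.4838, 0.1038, 0.0757]
tool_rot: [-0.0, 0.995, -0.1, 0.001]
contact_force: [0.3, 0.4, 1.1]
finger_gap: 0.0728
gripper_force: 0.0
t 2.875 shift [ 0.0006 -0.0005  0.0007] turn [-0.  -0.1 -0.1] stage pos [-0.1576  0.0445  0.0757] F [0.3 0.4 1.1] gap 0.0728
```

View pics/a.png

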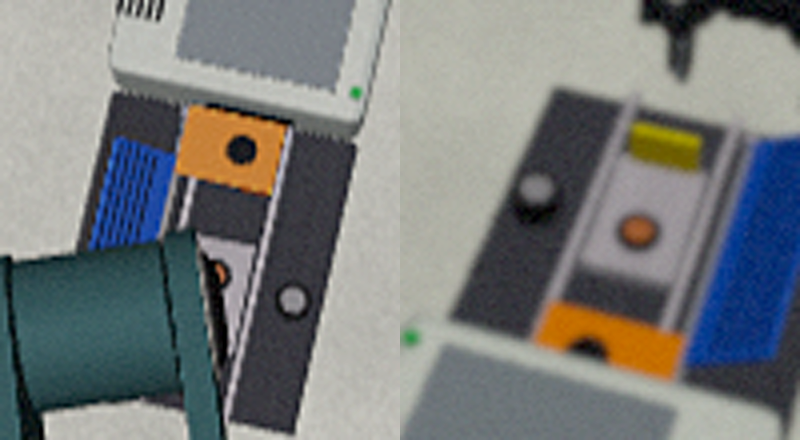

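In the scene half, the right fingertip is at crop (680,80), image (280,180), behind the yellow wall at crop (665,135). I'll check it by projection and then descend.

```bash
python3 - <<'E'
from h import *
q=np.load("q.npy")
for z in(.076,.085):print(proj("scene",S2W(q,[(-.157,y,z) for y in(-.006,.001,.008)])).round(1).tolist())
E
python3 -m inch '[[[0.7,0,0,0.01,0,0,0],[0.7,0,0,0.02,0,0,0],[0.7,0,0,0.025,0,0,0],[0.7,0,0,0.025,0,0,0]]]'; python3 go.py -.157 .045 .035
```

```text
[[276.6, 180.2], [279.4, 180.8], [282.1, 181.4]]
[[276.8, 177.7], [279.6, 178.3], [282.3, 178.9]]
time_s: 3.48
eef_pos: [0.4826, 0.1043, 0.0479]
tool_rot: [0.0, 0.995, -0.099, -0.001]
contact_force: [0.5, 0.0, 0.4]
finger_gap: 0.0725
gripper_force: 0.0
t 3.475 shift [ 0.0018 -0.0002  0.0129] turn [ 0.   0.1 -0. ] stage pos [-0.1588  0.0448  0.0479] F [0.5 0.  0.4] gap 0.0725
```

```bash
python3 -m inch '[[[0.7,0,0,0.006,0,0,0],[0.7,0,0,0.012,0,0,0],[0.7,0,0,0.012,0,0,0]]]'; python3 go.py -.157 .045 .028
```

```text
time_s: 3.85
eef_pos: [0.4829, 0.1043, 0.0362]
tool_rot: [0.0, 0.995, -0.099, -0.0]
contact_force: [0.7, -1.7, 2.1]
finger_gap: 0.0725
gripper_force: 1.1
t 3.85 shift [ 0.0015 -0.0002  0.0082] turn [ 0.  0. -0.] stage pos [-0.1585  0.0448  0.0362] F [ 0.7 -1.7  2.1] gap 0.0725
```

```bash
python3 -m inch '[[[0.7,0.001,0,0.004,0,0,0],[0.7,0.001,0,0.008,0,0,0],[0.7,0.001,0,0.012,0,0,0],[0.7,0.001,0,0.012,0,0,0]]]'; python3 go.py -.157 .045 .02
python3 - <<'E'
from h import *
out=[]
for c,o in(("top",(190,110)),("scene",(210,140))):
    im=camera(c);out.append(cv2.convertScaleAbs(cv2.resize(im[o[1]:o[1]+110,o[0]:o[0]+100],None,fx=4,fy=4,interpolation=cv2.INTER_CUBIC),alpha=1.5))
cv2.imwrite("pics/b.png",np.hstack(out))
E
```

```text
time_s: 4.35
eef_pos: [0.484, 0.1042, 0.0244]
tool_rot: [-0.0, 0.995, -0.099, 0.0]
contact_force: [1.7, 2.3, 3.5]
finger_gap: 0.0727
gripper_force: 2.1
t 4.35 shift [ 0.0004 -0.      0.0044] turn [-0. -0. -0.] stage pos [-0.1574  0.045   0.0244] F [1.7 2.3 3.5] gap 0.0727
```

View pics/b.png

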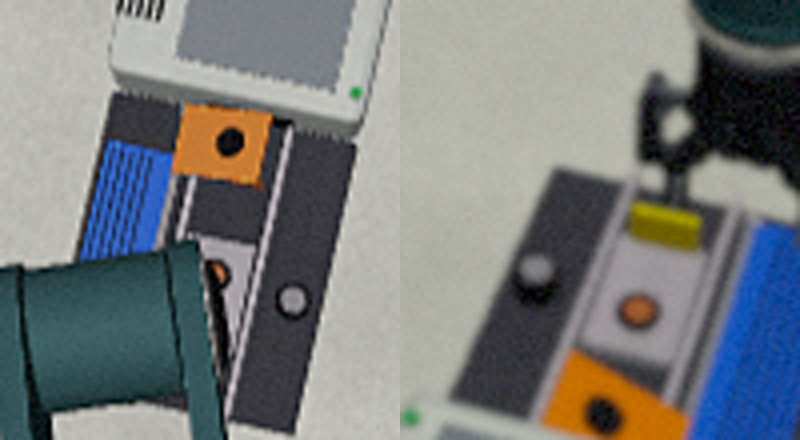

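```bash
cat > ang.py <<'E'
from h import *; import sys
q=np.load("q.npy");u=np.array([float(a) for a in sys.argv[1:3]])
def P(a):
    y,z=-.082,.009; return (0,.05+y*np.cos(a)+z*np.sin(a),.028-y*np.sin(a)+z*np.cos(a))
for a in np.arange(0,.65,.1):print(round(a,1),proj("scene",S2W(q,P(a))).round(1).tolist())
print(u)
E
python3 ang.py 253.75 227.5
python3 -m inch '[[[0.7,0,0,0.003,0,0,0],[0.7,0,0,0.006,0,0,0],[0.7,0,0,0.006,0,0,0]]]'; python3 go.py -.157 .045 .02
python3 - <<'E'
from h import *
im=camera("scene");cv2.imwrite("pics/d.png",cv2.convertScaleAbs(cv2.resize(im[160:250,220:340],None,fx=5,fy=5,interpolation=cv2.INTER_CUBIC),alpha=1.5))
E
```

```text
0.0 [[247.3, 235.5]]
0.1 [[247.9, 233.5]]
0.2 [[248.8, 231.7]]
0.3 [[250.0, 230.0]]
0.4 [[251.5, 228.4]]
0.5 [[253.4, 227.0]]
0.6 [[255.6, 225.8]]
[253.75 227.5 ]
time_s: 4.82
eef_pos: [0.4841, 0.1044, 0.019]
tool_rot: [-0.0, 0.995, -0.099, 0.0]
contact_force: [-1.1, 4.1, 7.8]
finger_gap: 0.0725
gripper_force: 3.9
t 4.825 shift [ 0.0004  0.0002 -0.001 ] turn [-0. -0. -0.] stage pos [-0.1574  0.0452  0.019 ] F [-1.1  4.1  7.8] gap 0.0725
```

View pics/d.png

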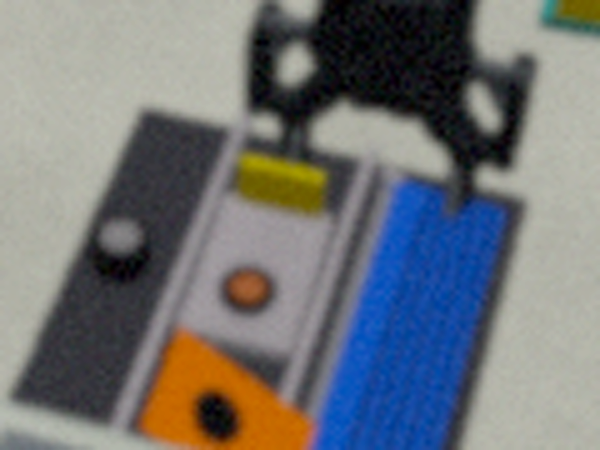

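The picture shows the left fingertip on the blue bar, the right one behind the yellow wall, and the flap at about 0.58 rad. I'll ease off 2 mm and push.

```bash
python3 -m inch '[[[0.7,0.006,0,-0.002,0,0,0],[0.7,0.014,0,-0.002,0,0,0],[0.7,0.022,0,-0.002,0,0,0],[0.7,0.03,0,-0.002,0,0,0],[0.7,0.03,0,-0.002,0,0,0]]]'; python3 go.py -.041 .045 .021
python3 -m inch '[[[0.7,0.008,0,0,0,0,0],[0.7,0.018,0,0,0,0,0],[0.7,0.028,0,0,0,0,0],[0.7,0.036,0,0,0,0,0],[0.7,0.036,0,0,0,0,0]]]'; python3 go.py -.041 .045 .021
```

```text
time_s: 5.5
eef_pos: [0.5136, 0.098, 0.0206]
tool_rot: [0.0, 0.995, -0.099, -0.0]
contact_force: [0.7, -0.7, 5.7]
finger_gap: 0.0731
gripper_force: 2.7
t 5.5 shift [ 0.0862 -0.0003 -0.0004] turn [ 0.  0. -0.] stage pos [-0.1272  0.0447  0.0206] F [ 0.7 -0.7  5.7] gap 0.0731
time_s: 6.12
eef_pos: [0.5488, 0.0908, 0.0206]
tool_rot: [0.0, 0.995, -0.1, -0.0]
contact_force: [2.0, 0.0, 6.0]
finger_gap: 0.0726
gripper_force: 2.7
t 6.125 shift [ 0.0502 -0.0003 -0.0005] turn [ 0.  0. -0.] stage pos [-0.0912  0.0447  0.0206] F [2. 0. 6.] gap 0.0726
```

```bash
python3 - <<'E'
from h import *
im=camera("scene");cv2.imwrite("pics/e.png",cv2.convertScaleAbs(cv2.resize(im[160:250,220:340],None,fx=5,fy=5,interpolation=cv2.INTER_CUBIC),alpha=1.5))
q=np.load("q.npy")
x=-.0912+.011
u=proj("scene",S2W(q,[(x,.022,.052),(x,-.022,.052),(x+.062,0,.026)]));print(((u-(220,160))*5).round().tolist())
E
```

```text
[[295.0, 258.0], [207.0, 236.0], [213.0, 378.0]]
```

View pics/e.png

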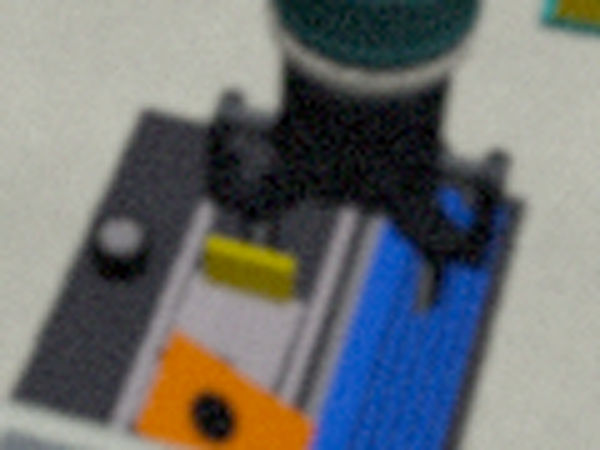

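The wall's top edge is at (208,236)–(297,256), as predicted from the finger pose. The carrier is flat and going under the open flap, so I continue.

```bash
python3 -m inch '[[[0.7,0.01,0,0,0,0,0],[0.7,0.02,0,0,0,0,0],[0.7,0.03,0,0,0,0,0],[0.7,0.04,0,0,0,0,0],[0.7,0.045,0,0,0,0,0]]]'; python3 -m inch '[[[0.7,0,0,0,0,0,0],[0.7,0.001,0,0,0,0,0]]]'; python3 go.py -.041 .045 .021
```

```text
time_s: 6.8
eef_pos: [0.5924, 0.082, 0.0203]
tool_rot: [0.0, 0.995, -0.099, -0.001]
contact_force: [-6.1, 1.6, 7.0]
finger_gap: 0.0729
gripper_force: 3.8
time_s: 7.05
eef_pos: [0.5931, 0.0819, 0.0204]
tool_rot: [0.0, 0.995, -0.099, -0.001]
contact_force: [-7.0, 0.9, 7.1]
finger_gap: 0.0725
gripper_force: 3.8
t 7.05 shift [ 0.005  -0.0003 -0.0006] turn [ 0.   0.1 -0. ] stage pos [-0.046   0.0447  0.0204] F [-7.   0.9  7.1] gap 0.0725
```

```bash
python3 - <<'E'
from h import *
q=np.load("q.npy");x=-.046+.011
out=[]
for c,o in(("top",(200,120)),("scene",(230,170))):
    im=camera(c);im=cv2.convertScaleAbs(cv2.resize(im[o[1]:o[1]+80,o[0]:o[0]+80],None,fx=5,fy=5,interpolation=cv2.INTER_CUBIC),alpha=1.6);out.append(im)
    for xx in (x,-.03):print(c,xx,((proj(c,S2W(q,[(xx,.022,.052),(xx,-.022,.052),(xx,.029,.022),(xx,-.029,.022)]))-o+.5)*5).round().tolist())
cv2.imwrite("pics/f.png",np.hstack(out))
E
```

```text
top -0.035 [[198.0, 221.0], [264.0, 235.0], [190.0, 226.0], [275.0, 244.0]]
top -0.03 [[199.0, 214.0], [266.0, 228.0], [191.0, 218.0], [277.0, 237.0]]
scene -0.035 [[222.0, 282.0], [132.0, 259.0], [234.0, 324.0], [117.0, 294.0]]
scene -0.03 [[220.0, 290.0], [129.0, 267.0], [231.0, 332.0], [114.0, 302.0]]
```

View pics/f.png

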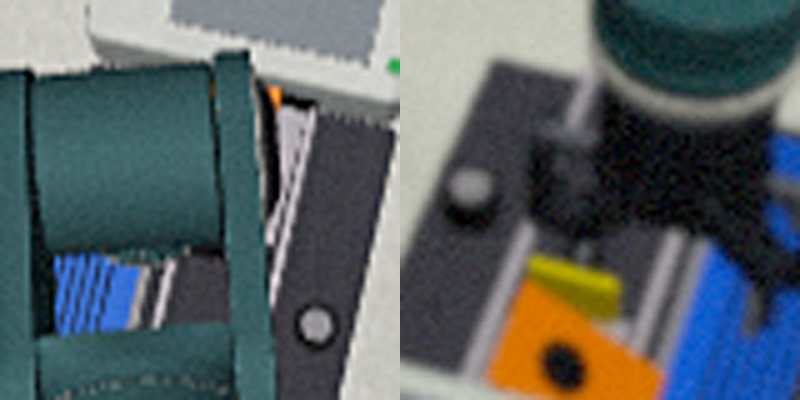

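```bash
python3 -m inch '[[[0.7,0.001,0,0,0,0,0],[0.7,0.0015,0,0,0,0,0],[0.7,0.0015,0,0,0,0,0]]]'; python3 go.py -.041 .045 .021
```

```text
time_s: 7.52
eef_pos: [0.5945, 0.0817, 0.0204]
tool_rot: [0.0, 0.995, -0.099, -0.001]
contact_force: [-5.1, 0.5, 6.4]
finger_gap: 0.0725
gripper_force: 3.5
t 7.525 shift [ 0.0036 -0.0003 -0.0006] turn [ 0.   0.1 -0. ] stage pos [-0.0446  0.0447  0.0204] F [-5.1  0.5  6.4] gap 0.0725
```

```bash
for k in 1; do python3 -m inch '[[[0.7,0.001,0,0,0,0,0],[0.7,0.0015,0,0,0,0,0],[0.7,0.0015,0,0,0,0,0]]]'; python3 go.py -.041 .045 .021;done
python3 -m inch '[[[0.7,0.001,0,0,0,0,0],[0.7,0.001,0,0,0,0,0]]]'; python3 go.py -.041 .045 .021
```

```text
time_s: 7.9
eef_pos: [0.5959, 0.0814, 0.0204]
tool_rot: [0.0, 0.995, -0.099, -0.001]
contact_force: [-6.3, 1.3, 7.7]
finger_gap: 0.0727
gripper_force: 4.8
t 7.9 shift [ 0.0023 -0.0003 -0.0006] turn [ 0.   0.1 -0. ] stage pos [-0.0433  0.0447  0.0204] F [-6.3  1.3  7.7] gap 0.0727
time_s: 8.15
eef_pos: [0.596, 0.0813, 0.0204]
tool_rot: [0.0, 0.995, -0.1, -0.002]
contact_force: [-14.2, 2.6, 13.4]
finger_gap: 0.0725
gripper_force: 9.1
t 8.15 shift [ 0.0021 -0.0003 -0.0006] turn [ 0.   0.2 -0. ] stage pos [-0.0431  0.0447  0.0204] F [-14.2   2.6  13.4] gap 0.0725
```

Home: the force jumped to 14 N and the motion stopped. I back off 12 mm with the flap still held, then take a look.

```bash
python3 -m inch '[[[0.7,-0.002,0,0,0,0,0],[0.7,-0.002,0,0,0,0,0],[0.7,-0.007,0,0,0,0,0],[0.7,-0.012,0,0,0,0,0],[0.7,-0.012,0,0,0,0,0]]]'; python3 go.py -.041 .045 .021
python3 - <<'E'
from h import *
q=np.load("q.npy")
c,o="scene",(230,170)
im=camera(c);im=cv2.convertScaleAbs(cv2.resize(im[o[1]:o[1]+80,o[0]:o[0]+80],None,fx=7,fy=7,interpolation=cv2.INTER_CUBIC),alpha=1.6)
for xx in (-.035,-.031):print(c,xx,((proj(c,S2W(q,[(xx,.022,.052),(xx,-.022,.052),(xx,.029,.022),(xx,-.029,.022)]))-o+.5)*7).round().tolist())
cv2.imwrite("pics/g.png",im)
E
```

```text
time_s: 8.78
eef_pos: [0.5858, 0.0834, 0.0209]
tool_rot: [0.0, 0.995, -0.099, 0.0]
contact_force: [0.5, 0.4, 5.2]
finger_gap: 0.0727
gripper_force: 2.7
t 8.775 shift [ 0.0125 -0.0003 -0.0001] turn [ 0. -0. -0.] stage pos [-0.0535  0.0447  0.0209] F [0.5 0.4 5.2] gap 0.0727
scene -0.035 [[311.0, 394.0], [185.0, 362.0], [327.0, 453.0], [164.0, 411.0]]
scene -0.031 [[308.0, 404.0], [182.0, 371.0], [324.0, 463.0], [161.0, 420.0]]
```

View pics/g.png

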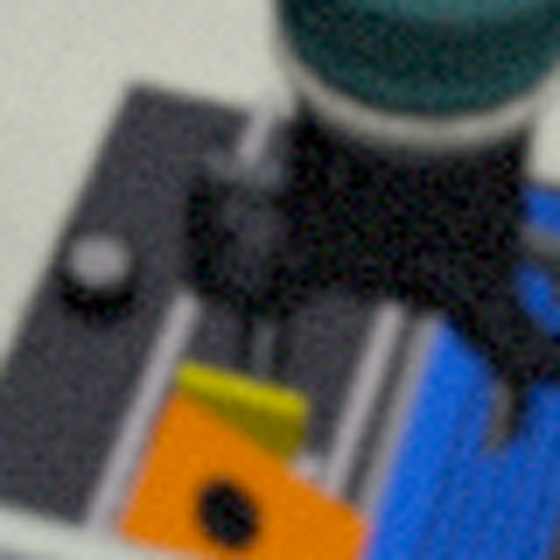

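```bash
python3 - <<'E'
from h import *
q=np.load("q.npy");im=cv2.cvtColor(cv2.imread("pics/top0.png"),cv2.COLOR_BGR2GRAY).astype(np.float32)
im=cv2.GaussianBlur(im,(3,3),0)
xs=np.arange(-.23,.09,.001)
def edge(ys,lo,hi):
    a=[]
    for y in ys:
        u=proj("top",S2W(q,[(x,y,.012) for x in xs])).astype(np.float32)
        a.append(cv2.remap(im,u[:,:1].copy(),u[:,1:].copy(),cv2.INTER_LINEAR).ravel())
    a=np.gradient(np.mean(a,0));m=(xs>lo)&(xs<hi);g=np.abs(a)*m;g[g<g.max()*.4]=0
    return (g*xs).sum()/g.sum()
for ys in(np.arange(-.085,-.045,.004),np.arange(-.025,-.0,.005),np.arange(.095,.115,.004)):
    print("rear",edge(ys,-.21,-.17),"front",edge(ys,.045,.075))
E
```

```text
rear -0.19115512851494315 front 0.06445633396066776
rear -0.19101335251293175 front 0.0651503657497344
rear -0.19008163174262158 front 0.0610676429734709
```

```bash
python3 -m inch '[[[0.7,0.006,0,0,0,0,0],[0.7,0.009,0,0,0,0,0],[0.7,0.0095,0,0,0,0,0],[0.7,0.0095,0,0,0,0,0]]]'; python3 go.py -.041 .045 .021
python3 -m inch '[[[0.7,0.001,0,0,0,0,0],[0.7,0.001,0,0,0,0,0]]]'; python3 go.py -.041 .045 .021
python3 -m inch '[[[0.7,0.001,0,0,0,0,0],[0.7,0.001,0,0,0,0,0]]]'; python3 go.py -.041 .045 .021
```

```text
time_s: 9.32
eef_pos: [0.5947, 0.0816, 0.0204]
tool_rot: [0.0, 0.995, -0.099, -0.001]
contact_force: [-3.5, 1.6, 6.1]
finger_gap: 0.0725
gripper_force: 2.7
t 9.325 shift [ 0.0034 -0.0003 -0.0006] turn [ 0.   0.1 -0. ] stage pos [-0.0444  0.0447  0.0204] F [-3.5  1.6  6.1] gap 0.0725
time_s: 9.57
eef_pos: [0.5956, 0.0814, 0.0204]
tool_rot: [0.0, 0.995, -0.099, -0.001]
contact_force: [-3.5, 0.5, 5.1]
finger_gap: 0.0728
gripper_force: 2.7
t 9.575 shift [ 0.0025 -0.0003 -0.0006] turn [ 0.   0.1 -0. ] stage pos [-0.0435  0.0447  0.0204] F [-3.5  0.5  5.1] gap 0.0728
time_s: 9.82
eef_pos: [0.5959, 0.0813, 0.0203]
tool_rot: [0.0, 0.995, -0.099, -0.002]
contact_force: [-11.1, 1.8, 9.3]
finger_gap: 0.0732
gripper_force: 6.7
t 9.825 shift [ 0.0022 -0.0003 -0.0007] turn [ 0.   0.2 -0. ] stage pos [-0.0432  0.0447  0.0203] F [-11.1   1.8   9.3] gap 0.0732
```

The rigid stop repeats at the same place, so the carrier is home. I back off and let the flap close gently.

```bash
python3 -m inch '[[[0.7,-0.002,0,0,0,0,0],[0.7,-0.006,0,0,0,0,0],[0.7,-0.012,0,0,0,0,0],[0.7,-0.012,0,-0.004,0,0,0],[0.7,-0.012,0,-0.008,0,0,0]]]' >/dev/null; python3 -m inch '[[[0.7,0,0,-0.004,0,0,0],[0.7,0,0,-0.008,0,0,0],[0.7,0,0,-0.012,0,0,0],[0.7,0,0,-0.02,0,0,0],[0.7,0,0,-0.03,0,0,0]]]'; python3 -m inch '[[[0.7,-0.02,0,-0.04,0,0,0],[0.7,-0.06,0,-0.08,0,0,0],[0.7,-0.12,0,-0.12,0,0,0],[0.7,-0.18,0,-0.14,0,0,0],[0.7,-0.2,0,-0.15,0,0,0]]]'; python3 -m inch '[[[0.7,0,0,0,0,0,0],[0.7,0,0,0,0,0,0]]]'
python3 - <<'E'
from h import *
q=np.load("q.npy");out=[]
for c,o in(("top",(200,110)),("scene",(230,170))):
    im=camera(c);out.append(cv2.convertScaleAbs(cv2.resize(im[o[1]:o[1]+80,o[0]:o[0]+80],None,fx=5,fy=5,interpolation=cv2.INTER_CUBIC),alpha=1.6))
    for xx in (-.035,-.031):print(c,xx,((proj(c,S2W(q,[(xx,.022,.052),(xx,-.022,.052)]))-o+.5)*5).round().tolist())
    P=lambda a:(0,.05-.082*np.cos(a)+.009*np.sin(a),.028+.082*np.sin(a)+.009*np.cos(a))
    print([(a,((proj(c,S2W(q,P(a)))-o+.5)*5).round().tolist()) for a in(0,.14,.3)])
cv2.imwrite("pics/k.png",np.hstack(out))
E
```

```text
time_s: 11.08
eef_pos: [0.5853, 0.0837, 0.0591]
tool_rot: [-0.0, 0.995, -0.099, -0.0]
contact_force: [-0.1, 0.4, -0.7]
finger_gap: 0.0727
gripper_force: 0.0
time_s: 11.7
eef_pos: [0.3874, 0.1236, 0.2105]
tool_rot: [-0.001, 0.995, -0.099, 0.001]
contact_force: [-0.1, 0.0, 0.4]
finger_gap: 0.0727
gripper_force: 0.0
time_s: 11.95
eef_pos: [0.3896, 0.1232, 0.2086]
tool_rot: [-0.0, 0.995, -0.099, 0.0]
contact_force: [0.4, -0.4, -0.4]
finger_gap: 0.0724
gripper_force: 0.0
top -0.035 [[198.0, 271.0], [264.0, 285.0]]
top -0.031 [[199.0, 265.0], [265.0, 279.0]]
[(0, [[291.0, 240.0]]), (0.14, [[287.0, 237.0]]), (0.3, [[281.0, 232.0]])]
scene -0.035 [[222.0, 282.0], [132.0, 259.0]]
scene -0.031 [[220.0, 288.0], [130.0, 265.0]]
[(0, [[89.0, 330.0]]), (0.14, [[93.0, 316.0]]), (0.3, [[102.0, 302.0]])]
```

View pics/k.png

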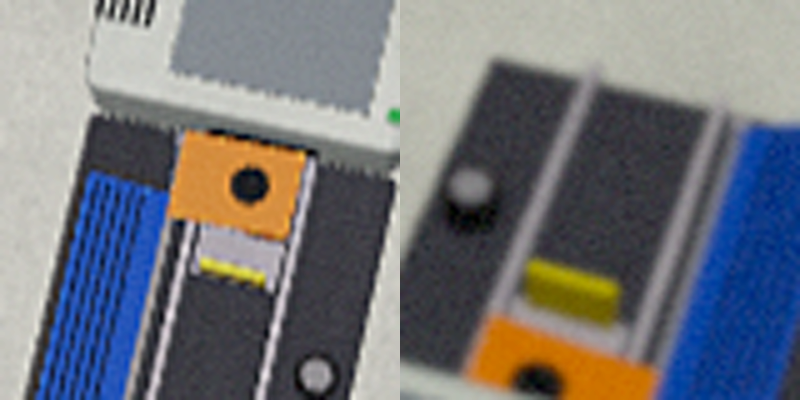

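The flap's corner at scene crop (490,318) matches about 0.14 rad, meaning it is closed on the carrier. The wall reads about -32 mm and the arm is clear.

```bash
python3 -c "
from plant import *
print(hand_in())"
```

```text
the job is handed in; nothing more can be done
None
```

I pushed the carrier home against the housing with the flap held open, let the flap close onto it (about 0.14 rad in the last picture), moved the arm clear and handed in at about 12 s; no verdict was shown.

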